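# Set the specimen drawers for display

### The job

Set the specimen case for display: with shut fingertips gently push the drawers of the pale green jade and of the red stone fully home, and push the front board of the blue-green turquoise drawer from the inside so that this drawer slides all the way out to its stop. Each stone stays lying in its own drawer, untouched; grip and lift nothing, do not slam the drawers, and leave everything else where it stands.

Things in the scene. Friction and masses are not known exactly. Their poses are not given: they have to be found in the camera images.
- case: low dark-wood specimen case, fixed to the shelf, 240 deep (x) x 334 wide (y) x 62 mm high with a flat roof that begins 30 mm behind the front; three drawers side by side (a, b, c) open towards the robot. Origin on the shelf surface under the middle of its front; +x points to its back (away from the robot), y to the left, z up. Drawers run along its x axis, 104 mm apart.
- drawer_a (a joint): how far the left-hand (+y) drawer stands out, in m: 0 = fully shut with its front flush with the case, 0.17 = all the way out at its stop. It runs with about 1.5 N of friction plus a little damping, stays where it is left and has no knob. Rigid stop at both ends
- face_a (a point): middle of the lower edge of the left-hand (+y) drawer's outer front face, 8 mm above the shelf, axes as the case's. Board 96 wide, 41 high, 12 thick: push outside to shut. From here: floor 5 mm up; side walls to 37 (86 inside); stone loose 70 to 125 mm behind, between cross bars 11 mm high at 51 and 146 mm; 37 mm free between board and bar
- drawer_b (a joint): how far the middle drawer stands out, in m: 0 = fully shut with its front flush with the case, 0.17 = all the way out at its stop. It runs with about 1.5 N of friction plus a little damping, stays where it is left and has no knob. Rigid stop at both ends
- face_b (a point): middle of the lower edge of the middle drawer's outer front face, 8 mm above the shelf, axes as the case's. Board 96 wide, 41 high, 12 thick: push outside to shut. From here: floor 5 mm up; side walls to 37 (86 inside); stone loose 70 to 125 mm behind, between cross bars 11 mm high at 51 and 146 mm; 37 mm free between board and bar
- drawer_c (a joint): how far the right-hand (-y) drawer stands out, in m: 0 = fully shut with its front flush with the case, 0.17 = all the way out at its stop. It runs with about 1.5 N of friction plus a little damping, stays where it is left and has no knob. Rigid stop at both ends
- face_c (a point): middle of the lower edge of the right-hand (-y) drawer's outer front face, 8 mm above the shelf, axes as the case's. Board 96 wide, 41 high, 12 thick: push outside to shut. From here: floor 5 mm up; side walls to 37 (86 inside); stone loose 70 to 125 mm behind, between cross bars 11 mm high at 51 and 146 mm; 37 mm free between board and bar
- turquoise: bright blue-green turquoise nugget, 38 mm across, 23 mm high, lying loose in one of the drawers (which one varies). Origin at the centre of its underside, on the drawer's floor
- jade: pale green jade pebble, 36 mm across, 19 mm high, lying loose in one of the drawers (which one varies). Origin at the centre of its underside, on the drawer's floor
- cinnabar: deep red cinnabar-red stone, 36 mm across, 22 mm high, lying loose in one of the drawers (which one varies). Origin at the centre of its underside, on the drawer's floor
- weight_block: small pale wooden block 70 x 70 x 30 mm, loose on the case roof, its middle 120 to 140 mm behind the front; origin at the centre of its underside
- brass_weight: brass balance weight, 25 mm diameter, 52 mm high, standing 18 mm deep in the wooden block; origin at the centre of its underside
- quartz: whitish quartz lump, 66 mm across, 42 mm high, loose on the case roof, its middle 120 to 140 mm behind the front; origin at the centre of its underside
- grit_jar: amber glass jar with a steel cap, 64 mm diameter, 90 mm high; origin at the centre of its underside
- magnifier: hand lens lying flat, brass ring 60 mm across, 8 mm thick, handle to its -x, 140 mm long overall; origin at the underside of the ring's centre
- brush: hand brush lying on the shelf, under 250 mm long, handle to its -x; origin at its underside
- tumbler: cast-iron crank-driven rock tumbler with a black rubber barrel, fixed, bed 240 x 230 mm, 230 mm high overall; origin at the centre of its underside
Things that resemble listed ones, but are neither listed nor needed, are in the scene too. Of the things that look like the turquoise, the smallest one is meant.

How it is judged (in metres and radians):
At the end, for the whole second after the job is handed in: The drawers holding the jade and the red stone are each within 5 mm of fully shut, the drawer holding the turquoise is out by more than 163 of its 170 mm, each stone lies at rest in its drawer, and the other things are within 15 mm of where they stood (((x of jade in the frame of face_a between 0.04 and 0.16 m and y of jade in the frame of face_a between -0.045 and 0.045 m and z of jade in the frame of face_a below 0.02 m and value of joint drawer_a below 0.005 m) or (x of jade in the frame of face_b between 0.04 and 0.16 m and y of jade in the frame of face_b between -0.045 and 0.045 m and z of jade in the frame of face_b below 0.02 m and value of joint drawer_b below 0.005 m) or (x of jade in the frame of face_c between 0.04 and 0.16 m and y of jade in the frame of face_c between -0.045 and 0.045 m and z of jade in the frame of face_c below 0.02 m and value of joint drawer_c below 0.005 m)) and ((x of cinnabar in the frame of face_a between 0.04 and 0.16 m and y of cinnabar in the frame of face_a between -0.045 and 0.045 m and z of cinnabar in the frame of face_a below 0.02 m and value of joint drawer_a below 0.005 m) or (x of cinnabar in the frame of face_b between 0.04 and 0.16 m and y of cinnabar in the frame of face_b between -0.045 and 0.045 m and z of cinnabar in the frame of face_b below 0.02 m and value of joint drawer_b below 0.005 m) or (x of cinnabar in the frame of face_c between 0.04 and 0.16 m and y of cinnabar in the frame of face_c between -0.045 and 0.045 m and z of cinnabar in the frame of face_c below 0.02 m and value of joint drawer_c below 0.005 m)) and ((x of turquoise in the frame of face_a between 0.04 and 0.16 m and y of turquoise in the frame of face_a between -0.045 and 0.045 m and z of turquoise in the frame of face_a below 0.02 m and value of joint drawer_a above 0.163 m) or (x of turquoise in the frame of face_b between 0.04 and 0.16 m and y of turquoise in the frame of face_b between -0.045 and 0.045 m and z of turquoise in the frame of face_b below 0.02 m and value of joint drawer_b above 0.163 m) or (x of turquoise in the frame of face_c between 0.04 and 0.16 m and y of turquoise in the frame of face_c between -0.045 and 0.045 m and z of turquoise in the frame of face_c below 0.02 m and value of joint drawer_c above 0.163 m)) and linear speed of each of turquoise, jade, cinnabar below 0.02 m/s and distance of each of weight_block, brass_weight, quartz, grit_jar, magnifier, brush from where it was at the start of the episode below 0.015 m); the robot touches nothing.
It fails at once if a stone is touched by the robot (over 0.5 N) (contact force between any of the fingers, the arm and turquoise above 0.5 N or contact force between any of the fingers, the arm and jade above 0.5 N or contact force between any of the fingers, the arm and cinnabar above 0.5 N).
It fails at once if a stone leaves its drawer upwards (height (world z) of any of turquoise, jade, cinnabar above 0.035 m).
It fails at once if a front board is pinched: pressed on its outer and inner side at once ((contact force between the fingers and drawer_a_c0 above 2 N and contact force between the fingers and drawer_a_c1 above 2 N) or (contact force between the fingers and drawer_b_c0 above 2 N and contact force between the fingers and drawer_b_c1 above 2 N) or (contact force between the fingers and drawer_c_c0 above 2 N and contact force between the fingers and drawer_c_c1 above 2 N)).
It fails at once if a drawer is slammed (faster than 0.4 m/s) ((velocity of joint drawer_a above 0.4 m/s or velocity of joint drawer_a below -0.4 m/s) or (velocity of joint drawer_b above 0.4 m/s or velocity of joint drawer_b below -0.4 m/s) or (velocity of joint drawer_c above 0.4 m/s or velocity of joint drawer_c below -0.4 m/s)).
It fails at once if another thing is moved by more than 15 mm (distance of any of weight_block, brass_weight, quartz, grit_jar, magnifier, brush from where it was at the start of the episode above 0.015 m).
It also fails if it takes over 58 s, if anything falls off the work surface, if the arm or the gripper's body presses on something with over 40 N, if the wrist force passes 120 N, or if a joint passes its speed limit or range.

### The arm

A 7-joint arm with a two-finger parallel gripper is mounted at the origin on the work surface. World frame = base frame: x ahead of the robot, y to its left, z up, the work surface at z = 0. Lengths are in mm, angles in rad, forces in N, time in s.
With the tool pointing down it reaches from about 400 to 925 mm from the base axis. Payload 5.6 kg.
Tool frame: the origin (TCP) lies midway between the tips of the shut fingers; the grasp point (between the pads) lies r.pinch_z behind it (r.pinch_z is the distance from the TCP to the grasp point, in mm); z points along the fingers, y is the line along which they close (so a half turn about z gives the same grasp; the last joint's range is limited). The gripper opens to 85 mm and grips with 20 to 120 N. Pads are 22 mm wide; open, the fingers measure 114 mm over their backs; the gripper's body (76 mm by 85 mm) begins 54 mm behind the grasp point. The pads swing forward as they close: fully open they stand 13 mm farther back than shut.
Start: joints at [1.302, 0.468, -0.012, 1.603, 0.006, 1.071, -0.056], TCP at [145.483, -633.516, 231.29] pointing down, gripper open.
Joint ranges: [-2.53, 2.53], [-0.31, 2.02], [-1.57, 1.55], [0.28, 2.44], [-1.29, 4.43], [0.15, 1.84], [-2.92, 2.92]. Speed limits (rad/s): [2.57, 2.57, 3.14, 3.14, 3.14, 3.14, 3.14].

### API

Orientations are given as a unit quaternion [x, y, z, w].
In Python, from cell import telemetry, get_image, camera_model, r gives the robot as it stands.
- The arm moves only by the tool apply_moves, never from a script. Its argument "commands" is a list that holds one entry, the list of rows, each a list of 7 numbers: the shift along the world's x, y, z in mm, then the turn, a rotation vector about the world's x, y, z in rad, then the finger opening in mm, from 0 to 85.4. In form: [[[x, y, z, ax, ay, az, hand], ...]]. A call has 1 to 20 rows; each row is the pose to reach, as a shift and turn from the pose commanded when the call began; what a row does not reach only later rows make up. A row lasts 1/8 s, in which the tool goes at most 62.5 mm and 10.7 degrees, less where a joint would pass 70% of its speed; a pose out of reach is approached as far as the arm can. A call with a gripper value outside its range is refused whole. The fingers move at their own pace and stop on an object; "grip_force" is the grip in N (left out, the last holds). Time passes only in rows, so rows that repeat a pose let the fingers close. It gives the time, the measured TCP pose, the force, the opening and the grip force at its end, in the units of the state.
- telemetry.sense(): the state, without advancing time (a new reading comes with each control period).
- get_image(name): name is "side" or "top"; returns the picture (400x640x3 uint8, red, green, blue); there is no depth.
- camera_model(name): a dict with "camera_matrix" (3x3 intrinsics, pixels), "extrinsics" (4x4, takes a point from world to camera coordinates). Camera axes: x right, y up, looking along -z (the intrinsics and any distortion apply to the point x, -y, -z); pixel columns grow to the right and rows downward; lengths in mm; the calibration is good to about 2 mm. A picture is of the moment at which its call begins. camera_model takes no time and is no camera call.
- r.close_job(): hands the job in; it is judged then, once.
The state is a dict: "time": time; "joint_positions": joint angles; "qd": joint speeds; "joint_torque": joint torques, N m; "tool_pos": TCP position; "eef_rot": TCP orientation; "wrist_force": force on the tool from outside, world axes, zero at the start; "torque": the same for the moment, N m; "width": finger opening in mm; "grip_force": force on a finger pad.
Only numpy, scipy, OpenCV 4.12 (cv2) and the standard library are available. Lean on these libraries where they do the work, as an engineer would, in place of code of your own. Each camera call takes 0.05 s, during which the arm holds its last target. There are 200 camera calls.

## Working session

There is one attempt and no reset: what is moved stays moved. The work goes in short steps, Python scripts to look and compute and a tool call to move; the robot and the scene stay as the last step left them, time stands still between calls to the robot, and variables do not carry over. Pictures are saved under pics/ and viewed, at most 10 in all, crops included, and the job is handed in when it is done.

Besides the shell and the picture viewer there is one more tool, called after "Emit:" as a command line: name --argument value ..., lists and objects as JSON in quotes. apply_moves: Moves the arm, as the interface text tells. Its arguments: {"type":"object","properties":{"commands":{"type":"array"},"grip_force":{"type":"number"}},"required":["commands"]}

```bash
mkdir -p pics
python3 - <<'E'
from cell import telemetry,get_image,camera_model,r
import cv2
for n in("top","side"):
    cv2.imwrite(f"pics/{n}0.png",get_image(n)[:,:,::-1]); m=camera_model(n);print(m)
s=telemetry.sense();print(s['tool_pos'],s['eef_rot'],s['time'],s['width'],r.pinch_z)
E
```

```text
{'camera_matrix': array([[411.55669025,   0.        , 310.25887622],
       [  0.        , 411.55669025, 194.36683568],
       [  0.        ,   0.        ,   1.        ]]), 'extrinsics': array([[ 1.83186683e-02, -9.99674492e-01,  1.77577351e-02,
         2.95901138e+01],
       [ 9.86898821e-01,  2.09263222e-02,  1.59977519e-01,
        -5.57796293e+02],
       [-1.60297049e-01,  1.45945127e-02,  9.86960919e-01,
        -1.28095120e+03],
       [ 0.00000000e+00,  0.00000000e+00,  0.00000000e+00,
         1.00000000e+00]])}
{'camera_matrix': array([[451.29589528,   0.        , 322.50050342],
       [  0.        , 451.29589528, 203.91572284],
       [  0.        ,   0.        ,   1.        ]]), 'extrinsics': array([[ 9.84935668e-01, -1.72306091e-01,  1.45719204e-02,
        -5.42268269e+02],
       [ 1.16620791e-01,  7.24113841e-01,  6.79749024e-01,
        -1.46647039e+02],
       [-1.27676626e-01, -6.67809671e-01,  7.33300022e-01,
        -1.16587887e+03],
       [ 0.00000000e+00,  0.00000000e+00,  0.00000000e+00,
         1.00000000e+00]])}
[ 145.33472421 -633.01631136  230.41050066] [ 9.93635703e-01  1.12638388e-01 -1.55631192e-04 -8.11404060e-04] 0.1 85.39931238907224 18.700000000000003
```

View pics/top0.png

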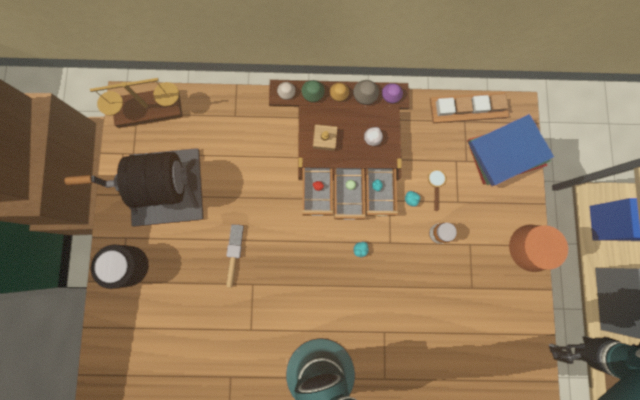

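View pics/side0.png

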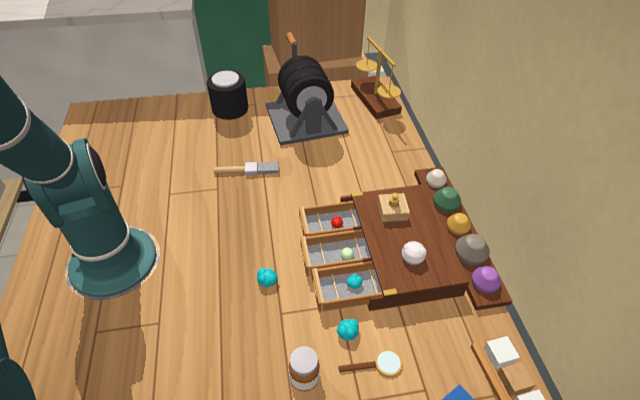

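The top view shows the red stone in the left drawer (318,186), the jade in the middle (350,185) and the turquoise in the right (377,185). Two larger blue-green lookalikes lie outside the case. I'll zoom in on the case next.

Run:
```python
import cv2,numpy as np
a=cv2.imread("pics/top0.png")[155:225,290:410]; b=cv2.imread("pics/side0.png")[180:310,290:410]
a=cv2.resize(a,None,fx=6,fy=6,interpolation=cv2.INTER_CUBIC)
cv2.imwrite("pics/tc.png",a)
```

```text
(no output)
```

View pics/tc.png

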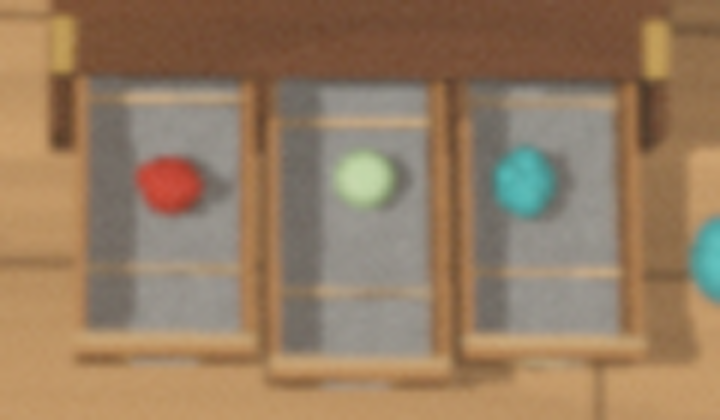

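```bash
cat > h.py <<'E'
import numpy as np
from cell import camera_model
def w(n,uv,z):
    m=camera_model(n);K=m['camera_matrix'];E=m['extrinsics'];R=E[:3,:3];t=E[:3,3]
    d=np.linalg.inv(K)@np.array([*uv,1.]);d=R.T@(d*[1,-1,-1]);c=-R.T@t
    return c+d*(z-c[2])/d[2]
def crop(u,v): return ((u+.5)/6-.5+290,(v+.5)/6-.5+155)
E
python3 - <<'E'
from h import *
for n,p,z in [("a front L",(77,350),49),("a front R",(256,349),49),("b front L",(267,372),49),("b front R",(450,371),49),("c L",(461,349),49),("c R",(644,348),49),
 ("a inner L",(88,333),49),("c inner",(550,335),49),("a bar",(165,270),19),("b bar",(355,293),19),("c bar",(545,272),19),("a back bar",(165,99),19),("b backbar",(355,122),19),("c back bar",(545,102),19),
 ("roofL",(76,76),62),("roofR",(645,80),62),("caseL tip",(60,148),62),("caseR tip",(655,148),62),("red",(172,185),25),("jade",(365,180),23),("turq",(525,182),25)]:
    print(n,w("top",crop(*p),z).round(1))
E
```

```text
a front L [496.   64.6  49. ]
a front R [498.5 -30.6  49. ]
b front L [486.3 -36.5  49. ]
b front R [ 488.8 -133.9   49. ]
c L [ 500.7 -139.8   49. ]
c R [ 503.2 -237.6   49. ]
a inner L [505.2  58.9  49. ]
c inner [ 509.2 -187.4   49. ]
a bar [544.4  17.5  19. ]
b bar [533.9 -86.5  19. ]
c bar [ 547.7 -190.7   19. ]
a back bar [639.9  19.   19. ]
b backbar [629.3 -86.2  19. ]
c back bar [ 642.9 -191.6   19. ]
roofL [641.9  68.2  62. ]
roofR [ 646.6 -237.5   62. ]
caseL tip [602.5  75.9  62. ]
caseR tip [ 609.5 -242.3   62. ]
red [590.6  14.6  25. ]
jade [596.1 -91.3  23. ]
turq [ 596.5 -179.    25. ]
```

Emit:
apply_moves --commands '[[[40,45,0,0,0,-0.02,0],[80,90,0,0,0,-0.05,0],[120,135,0,0,0,-0.07,0],[160,180,0,0,0,-0.09,0],[200,225,0,0,0,-0.12,0],[235,270,0,0,0,-0.14,0],[270,315,0,0,0,-0.16,0],[305,355,0,0,0,-0.18,0],[340,395,-20,0,0,-0.2,0],[365,425,-50,0,0,-0.2,0],[384,445,-90,0,0,-0.2,0],[384,445,-120,0,0,-0.2,0],[384,445,-140,0,0,-0.2,0],[384,445,-140,0,0,-0.2,0],[384,445,-140,0,0,-0.2,0]]]'

```text
time: 1.98
tool_pos: [529.9, -188.7, 92.0]
eef_rot: [1.0, 0.013, 0.0, 0.0]
wrist_force: [0.6, 0.6, -0.3]
width: -0.1
grip_force: 0.0
```

Run:
```python
from cell import telemetry,get_image
import cv2,numpy as np
a=get_image("top")[140:240,270:430,::-1]; b=get_image("side")[170:320,250:410,::-1]
f=lambda i:cv2.resize(i,None,fx=2.5,fy=2.5,interpolation=cv2.INTER_CUBIC)
a=f(a);b=f(b);a=cv2.copyMakeBorder(a,0,b.shape[0]-a.shape[0],0,0,0)
cv2.imwrite("pics/1.png",np.hstack([a,b]))
```

```text
(no output)
```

View pics/1.png

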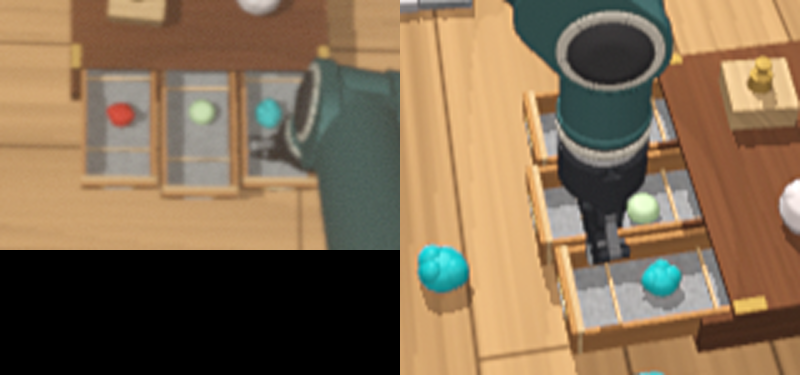

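The hand hovers over the front compartment of the turquoise drawer with the tip at z 92. The fingers are shut, well clear of the stone and behind the front board.

Emit:
apply_moves --commands '[[[0,0,-20,0,0,0,0],[0,0,-40,0,0,0,0],[0,0,-58,0,0,0,0],[0,0,-58,0,0,0,0],[-5,0,-58,0,0,0,0],[-10,0,-58,0,0,0,0],[-15,0,-58,0,0,0,0],[-20,0,-58,0,0,0,0],[-24,0,-58,0,0,0,0]]]'

```text
time: 3.2
tool_pos: [505.6, -188.8, 33.7]
eef_rot: [1.0, 0.013, 0.001, 0.0]
wrist_force: [2.5, 0.5, 1.4]
width: -0.1
grip_force: 0.9
```

Emit:
apply_moves --commands '[[[-5,0,0,0,0,0,0],[-10,0,0,0,0,0,0],[-15,0,0,0,0,0,0],[-20,0,0,0,0,0,0],[-25,0,0,0,0,0,0],[-30,-1,0,0,0,0,0],[-34,-1,0,0,0,0,0]]]'

```text
time: 4.08
tool_pos: [471.0, -189.1, 33.2]
eef_rot: [1.0, 0.013, -0.0, -0.0]
wrist_force: [2.0, 1.4, 0.5]
width: -0.2
grip_force: 0.9
```

Emit:
apply_moves --commands '[[[-2,0,0,0,0,0,0],[-4,0,0,0,0,0,0]]]'

```text
time: 4.32
tool_pos: [470.1, -189.2, 33.5]
eef_rot: [1.0, 0.013, 0.003, 0.0]
wrist_force: [9.8, 1.0, -7.5]
width: 0.1
grip_force: 5.1
```

Emit:
apply_moves --commands '[[[-2,0,0,0,0,0,0],[-4,0,0,0,0,0,0]]]'

```text
time: 4.58
tool_pos: [470.0, -189.3, 34.1]
eef_rot: [1.0, 0.014, 0.007, 0.001]
wrist_force: [18.6, 0.3, -12.7]
width: -0.1
grip_force: 9.0
```

The turquoise drawer is at its stop, with 18 N of reaction and no further motion. Next I'll back off, lift, and go in front of drawer b.

Emit:
apply_moves --commands '[[[10,0,0,0,0,0,0],[18,0,0,0,0,0,0],[18,0,30,0,0,0,0],[18,0,65,0,0,0,0],[5,30,70,0,0,0,0],[-10,70,70,0,0,0,0],[-13,104,70,0,0,0,0],[-13,104,60,0,0,0,0],[-13,104,30,0,0,0,0],[-13,104,-4,0,0,0,0],[-13,104,-4,0,0,0,0]]]'

```text
time: 5.95
tool_pos: [448.1, -86.1, 27.1]
eef_rot: [1.0, 0.012, -0.003, -0.0]
wrist_force: [-0.1, -1.0, 1.1]
width: -0.1
grip_force: 0.0
```

Run:
```python
from cell import telemetry,get_image
import cv2,numpy as np
a=get_image("top")[140:240,270:430,::-1]; b=get_image("side")[170:320,250:410,::-1]
f=lambda i:cv2.resize(i,None,fx=2.5,fy=2.5,interpolation=cv2.INTER_CUBIC)
a=f(a);b=f(b);a=cv2.copyMakeBorder(a,0,b.shape[0]-a.shape[0],0,0,0)
cv2.imwrite("pics/2.png",np.hstack([a,b]))
```

```text
(no output)
```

View pics/2.png

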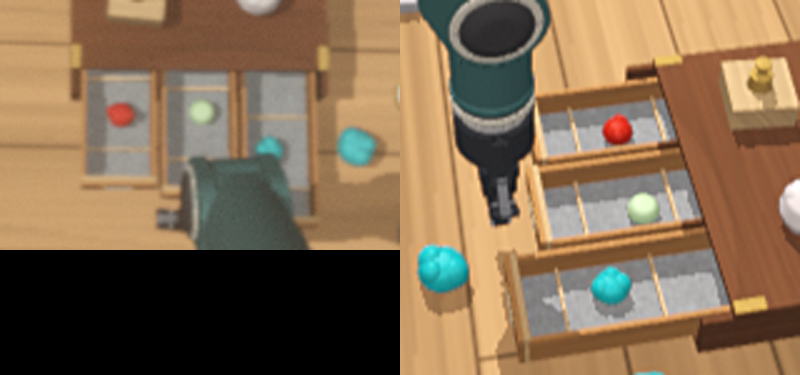

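The turquoise drawer is out and the fingers are in front of board b.

Emit:
apply_moves --commands '[[[8,0,0,0,0,0,0],[15,0,0,0,0,0,0],[20,0,0,0,0,0,0],[25,0,0,0,0,0,0],[30,0,0,0,0,0,0],[36,1,0,0,0,0,0],[43,1,0,0,0,0,0],[51,1,0,0,0,0,0],[59,1,0,0,0,0,0],[67,1,0,0,0,0,0],[75,2,0,0,0,0,0],[83,2,0,0,0,0,0],[91,2,0,0,0,0,0],[99,2,0,0,0,0,0],[107,2,0,0,0,0,0],[115,3,0,0,0,0,0],[123,3,0,0,0,0,0],[130,3,0,0,0,0,0],[136,3,0,0,0,0,0],[141,3,0,0,0,0,0]]]'

```text
time: 8.55
tool_pos: [591.9, -82.4, 29.3]
eef_rot: [1.0, 0.013, 0.0, -0.0]
wrist_force: [-0.8, -0.5, 0.3]
width: 0.2
grip_force: 0.9
```

Emit:
apply_moves --commands '[[[3,0,0,0,0,0,0],[5,0,0,0,0,0,0],[7,0,0,0,0,0,0]]]'

```text
time: 8.93
tool_pos: [598.6, -82.3, 29.3]
eef_rot: [1.0, 0.013, -0.0, -0.0]
wrist_force: [-2.6, -0.3, 0.4]
width: 0.1
grip_force: 0.8
```

Emit:
apply_moves --commands '[[[2,0,0,0,0,0,0],[4,0,0,0,0,0,0]]]'

```text
time: 9.18
tool_pos: [602.6, -82.3, 29.3]
eef_rot: [1.0, 0.013, 0.0, -0.0]
wrist_force: [-1.8, 0.9, 0.8]
width: 0.2
grip_force: 0.8
```

Emit:
apply_moves --commands '[[[2,0,0,0,0,0,0],[4,0,0,0,0,0,0]]]'

```text
time: 9.43
tool_pos: [604.6, -82.3, 29.1]
eef_rot: [1.0, 0.013, -0.002, -0.0]
wrist_force: [-9.7, 0.3, 7.3]
width: 0.0
grip_force: 4.9
```

Emit:
apply_moves --commands '[[[1,0,0,0,0,0,0],[2,0,0,0,0,0,0],[3,0,0,0,0,0,0]]]'

```text
time: 9.8
tool_pos: [604.6, -82.5, 28.9]
eef_rot: [1.0, 0.013, -0.005, 0.0]
wrist_force: [-15.5, 2.0, 12.9]
width: -0.2
grip_force: 8.3
```

Drawer b is home: firm stop at 604.6, as predicted. Next is drawer a.

Emit:
apply_moves --commands '[[[-10,0,0,0,0,0,0],[-40,0,0,0,0,0,0],[-80,-1,0,0,0,0,0],[-120,-2,0,0,0,0,0],[-150,-2,0,0,0,0,0],[-157,10,0,0,0,0,0],[-157,40,0,0,0,0,0],[-157,70,0,0,0,0,0],[-157,100,0,0,0,0,0],[-157,100,0,0,0,0,0]]]'

```text
time: 11.05
tool_pos: [454.3, 21.0, 29.7]
eef_rot: [1.0, 0.016, 0.002, -0.001]
wrist_force: [-0.3, -0.2, 0.3]
width: 0.0
grip_force: 0.0
```

Emit:
apply_moves --commands '[[[8,0,0,0,0,0,0],[15,0,0,0,0,0,0],[21,0,0,0,0,0,0],[26,0,0,0,0,0,0],[31,0,0,0,0,0,0],[36,1,0,0,0,0,0],[42,1,0,0,0,0,0],[49,1,0,0,0,0,0],[57,1,0,0,0,0,0],[65,1,0,0,0,0,0],[73,2,0,0,0,0,0],[81,2,0,0,0,0,0],[89,2,0,0,0,0,0],[97,2,0,0,0,0,0],[105,2,0,0,0,0,0],[113,3,0,0,0,0,0],[120,3,0,0,0,0,0],[126,3,0,0,0,0,0],[131,3,0,0,0,0,0],[136,3,0,0,0,0,0]]]'

```text
time: 13.55
tool_pos: [588.8, 20.5, 29.3]
eef_rot: [1.0, 0.013, 0.0, -0.0]
wrist_force: [-2.2, -1.9, 0.1]
width: -0.1
grip_force: 0.9
```

Emit:
apply_moves --commands '[[[3,0,0,0,0,0,0],[6,0,0,0,0,0,0],[8,0,0,0,0,0,0],[10,0,0,0,0,0,0]]]'

```text
time: 14.05
tool_pos: [598.6, 20.7, 29.3]
eef_rot: [1.0, 0.013, -0.0, -0.0]
wrist_force: [-1.2, 0.2, 0.3]
width: -0.1
grip_force: 0.8
```

Emit:
apply_moves --commands '[[[2,0,0,0,0,0,0],[4,0,0,0,0,0,0]]]'

```text
time: 14.3
tool_pos: [602.6, 20.7, 29.3]
eef_rot: [1.0, 0.013, 0.0, -0.0]
wrist_force: [-1.3, 0.0, 0.3]
width: 0.3
grip_force: 0.8
```

Emit:
apply_moves --commands '[[[1,0,0,0,0,0,0],[2,0,0,0,0,0,0],[3,0,0,0,0,0,0]]]'

```text
time: 14.68
tool_pos: [603.2, 20.6, 29.2]
eef_rot: [1.0, 0.013, -0.003, 0.0]
wrist_force: [-9.1, 0.3, 7.6]
width: 0.1
grip_force: 4.8
```

Emit:
apply_moves --commands '[[[-10,0,0,0,0,0,0],[-40,0,0,0,0,0,0],[-80,0,10,0,0,0,0],[-120,0,40,0,0,0,0],[-150,30,80,0,0,0,0],[-155,80,110,0,0,0,0],[-155,130,130,0,0,0,0],[-155,180,150,0,0,0,0],[-155,180,150,0,0,0,0],[-155,180,150,0,0,0,0]]]'

```text
time: 15.92
tool_pos: [450.5, 199.9, 179.1]
eef_rot: [1.0, 0.013, 0.0, 0.0]
wrist_force: [-0.3, -0.6, 0.6]
width: -0.1
grip_force: 0.0
```

Run:
```python
from cell import telemetry,get_image
import cv2,numpy as np
a=get_image("top")[140:240,270:430,::-1]; b=get_image("side")[170:320,250:410,::-1]
f=lambda i:cv2.resize(i,None,fx=2.5,fy=2.5,interpolation=cv2.INTER_CUBIC)
a=f(a);b=f(b);a=cv2.copyMakeBorder(a,0,b.shape[0]-a.shape[0],0,0,0)
cv2.imwrite("pics/3.png",np.hstack([a,b]))
```

```text
(no output)
```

View pics/3.png

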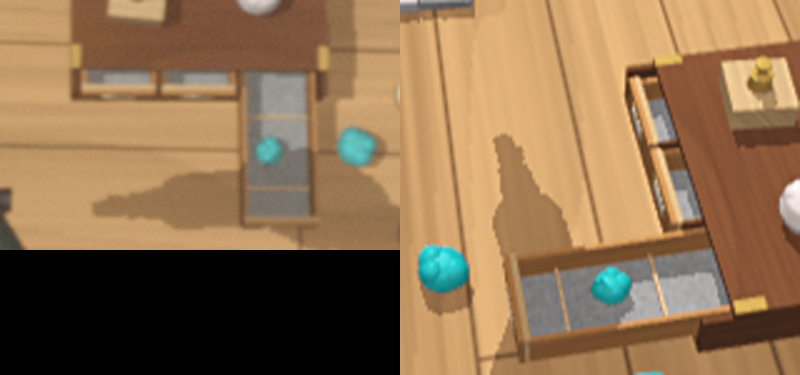

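The fronts of drawers a and b are flush with the case. Drawer c is fully out with the turquoise between its bars, and the arm is clear.

```bash
python3 -c "
from cell import r
print(r.close_job())"
```

```text
the job is handed in; nothing more can be done
None
```

I handed the job in after about 16 s of robot time: the red stone's and jade's drawers are pushed home and the turquoise drawer is out at its stop, each confirmed by a firm stop and the last pictures; no verdict was returned.

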